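Hang the dial thermometer on the sliding hook and press it home

TASK

Hang the standing dial thermometer by its window on the hook of the little post stand, with its dial facing outward, away from the post. Then, holding the hung thermometer, press it straight down so that the stiff sliding hook goes all the way to its bottom stop; feel for the stop and do not force it (never push with more than 15 N). Let go, leaving it hanging still, and leave the basket, dish, bowl and garlic press where they are.

Things in the scene. Friction and masses are not known exactly. Their poses are not given: they have to be found in the camera images.
- thermo_center (a point): Centre (half-way up) of the loose dial thermometer: steel plate 58 mm wide (own y), 14 mm thick (own x), 122 mm tall (own z, up), 0.11 to 0.18 kg, standing on a foot 44 (x) by 50 (y) by 6 mm. The white round dial with blue, green and red marks is low on the +x side; the -x side is plain. This point is 61 mm above the underside. Grip from above across the 58 mm width, best beside the window.
- thermo_window (a point): Middle of the thermometer's through window, 88 mm above its underside, 27 mm above its centre. The window is 30 mm wide and 44 mm tall (66 to 110 mm above the underside) and opens along x; a 12 mm top bar above it is what hangs on the hook; 14 mm wide side bars flank it.
- thermo_front (a point): Point 60 mm straight out in front of the dial side (own +x) from the thermometer's centre; moves with it.
- thermo: The same thermometer, origin in the middle of its underside, same axes.
- stand: Fixed steel post stand; origin on the counter under its 24 mm square post, foot plate 100 x 90 x 12 mm reaching 70 mm in front. Own +x is outward, the way the hook points. A blue block (28 x 30 x 24 mm) slides on a thin mast, top about 200 mm up, and carries the hook: a round bar 8 mm thick along x, reaching 86 mm from the post's axis, its end turned up 12 mm above the bar's axis, 91 mm out.
- hook_ref (a point): Point fixed to the stand, axes as the stand's, 60 mm out from the post axis, 185 mm up, at the middle of the hook bar's usable length. The bar's axis runs along x straight above or below it: at this height, minus joint carriage, plus -10 to +10 mm that depends on how the mast was clamped and is NOT measured: find it by feel or sight. Keep a hung thing's middle within about 15 mm of here along x.
- carriage (a joint): How far the slider block with the hook has been pushed down the mast (m): 0 at the top, 0.025 at the firm rubber bottom stop. It is stiff: about 5 N of push moves it, and it stays where it is left, also under the thermometer's weight. Starts between 0 and 0.006.
- basket: Air fryer basket, 200 x 200 x 100 mm, open, dark, with a black handle; origin at the middle of its underside. Leave alone.
- bowl: Small glass bowl with grey snap lid, 102 mm across, 56 mm tall (clips to 64 mm at most). Origin under its middle. Leave alone.
- dish: White porcelain dipping dish, 72 mm across, 24 mm tall. Origin under its middle. Leave alone.
- press: Steel garlic press lying down, about 195 mm long along its x, 50 mm tall. Origin on the counter near its middle. Leave alone.
Mind the look-alikes: they are no part of the job. What is shaped like the stand but pink is not meant.

How it is judged:
On the way, in this order (a step that is already met when the one before it is completed fails the run):
1. the thermometer hangs with its window on the hook, dial outward (x of thermo_center in the frame of hook_ref between -0.04 and 0.022 m and x of thermo_front in the frame of hook_ref above 0 m and angle between the x axis of thermo_center and the x axis of hook_ref, either way round below 0.35 rad and y of thermo_center in the frame of hook_ref between -0.018 and 0.018 m and z of thermo_center in the frame of hook_ref between -0.08 and -0.028 m and angle between thermo_center's own z axis and vertical below 0.25 rad and contact force between thermo and stand above 0.4 N), for 0.1 s.
2. pressing on the hung thermometer has taken the hook to its bottom stop (x of thermo_center in the frame of hook_ref between -0.04 and 0.022 m and x of thermo_front in the frame of hook_ref above 0 m and angle between the x axis of thermo_center and the x axis of hook_ref, either way round below 0.35 rad and y of thermo_center in the frame of hook_ref between -0.018 and 0.018 m and z of thermo_center in the frame of hook_ref between -0.086 and -0.053 m and angle between thermo_center's own z axis and vertical below 0.25 rad and contact force between thermo and stand above 0.4 N and value of joint carriage above 0.0232 m), for 0.1 s.
At the end, for the whole second after the job is handed in: The thermometer hangs on the hook bar, at rest, upright within 14 degrees, dial outward within 20 degrees, its centre within 18 mm of the hook's line sideways and between the block and the turned-up end; the hook is within 1.8 mm of its bottom stop (carriage above 0.0232) (all of step 2 and linear speed of thermo below 0.03 m/s and angular speed of thermo below 0.4 rad/s); the robot touches nothing.
It fails at once if while in the gripper, the thermometer is pressed or knocked against the stand with more than 18 N (contact force between thermo and stand above 18 N and contact force between the fingers and thermo above 3 N).
It fails at once if the gripper or arm pushes the stand or hook directly with more than 8 N (contact force between any of the fingers, the arm and stand above 8 N).
It fails at once if the basket, bowl, dish or garlic press is moved by more than 15 mm (distance of any of basket, bowl, dish, press from where it was at the start of the episode above 0.015 m).
It also fails if it takes over 72 s, if anything falls off the work surface, if the arm or the gripper's body presses on something with over 40 N, if the wrist force passes 120 N, or if a joint passes its speed limit or range.

ROBOT

A 6-joint arm with a two-finger parallel gripper is mounted at the origin on the work surface. World frame = base frame: x ahead of the robot, y to its left, z up, the work surface at z = 0. Lengths are in m, angles in rad, forces in N, time in s.
With the tool pointing down it reaches from about 0.35 to 0.975 m from the base axis. Payload 17.4 kg.
Tool frame: the origin (TCP) lies at the very end of the fingers, on their centre line; the grasp point (between the pads) lies 19 mm behind it; z points along the fingers, y is the direction in which the jaws open and shut (so a half turn about z gives the same grasp; the last joint's range is limited). The gripper opens to 85 mm and grips with 20 to 120 N. Pads are 22 mm wide; open, the fingers measure 114 mm over their backs; the gripper's body (76 mm by 85 mm) begins 54 mm behind the grasp point. The pads swing forward as they close: fully open they stand 13 mm farther back than shut.
Start: joints at [-1.271, 0.116, 1.442, -0, 1.584, -0.038], TCP at [0.224, -0.637, 0.231] pointing down, gripper open.
Joint ranges: [-2.83, 2.83], [-0.83, 2.19], [0.07, 2.5], [-1.14, 4.28], [0.01, 3], [-2.97, 2.97]. Speed limits (rad/s): [1.89, 1.89, 2.22, 3.14, 3.14, 3.14].

INTERFACE

Orientations are given as a 3x3 rotation matrix whose columns are the frame's x, y, z axes.
In Python, from workcell import observe, grab_frame, job_done, outline_of, place_of gives the robot as it stands.
- The arm moves only by the tool carry_out, never from a script. Its argument "series" is one flat list of numbers, 5 for each row, row after row: the shift along the tool's x, y, z in cm, then the turn about the tool's z in degrees, then the opening in per cent of the stroke, from 0 (shut) to 100 (fully open). In form: [dx, dy, dz, yaw, grip, dx, dy, dz, yaw, grip, ...]. A call has 1 to 12 rows; each row shifts and turns the pose as measured when the row begins, along the tool's axes as they then stand; what a row does not reach is not made up. A row lasts 1/8 s, in which the tool goes at most 62.5 mm and 10.7 degrees, less where a joint would pass 70% of its speed; a pose out of reach is approached as far as the arm can. A call is refused whole if a number of a shift passes 6.25 or a number of a turn 10.7, either way. A call with a gripper value outside its range is refused whole. The fingers move at their own pace and stop on an object; "newtons" is the grip in N (left out, the last holds). Time passes only in rows, so rows that do not move let the fingers close. It gives the time, the measured TCP pose, the force and the opening at its end, in the units of the state.
- observe(): the state, without advancing time (a new reading comes with each control period).
- grab_frame(name): name is "scene" or "top" or "wrist"; returns a dict with "frame" (384x512x3 uint8, red, green, blue), "depth" (384x512 float32, m along the optical axis (not along the pixel's ray), 0 where there is no reading), "K" (3x3 intrinsics, pixels), "R" (3x3) and "t" (3): a world point X has camera coordinates R X + t. Camera axes: x right, y down, z forward; pixel columns grow to the right and rows downward; lengths in m; the calibration is good to about 2 mm. A picture is of the moment at which its call begins.
- job_done(): hands the job in, once; it reports no verdict.
Trained networks look in the newest picture that a camera, given by its name, has taken for a name from the list of things; names that differ only in an ending like _2 or _b are one class to them, and where a whole thing is asked for, a point or a joint stands for the part that bears it (a point fixed in the world has none). Each returns a list of dicts, best first, with "conf" (0 to 1); they miss things now and then, are a little off and sometimes report something else, mostly with a low value. They report only what shows in the picture. A call takes as long as a camera call. They do not tell look-alikes from the thing itself.
- outline_of(camera, name): "mask" (384x512 bool, what is visible of it) and "box" ([left, top, width, height] in pixels, round what is visible of it).
- place_of(camera, name): "uv" ([column, row] in pixels: a listed point, or the origin of a listed thing).
The state is a dict: "time_s": time; "joint_positions": joint angles; "dq": joint speeds; "effort": joint torques, N m; "tcp_pos": TCP position; "eef_rot": TCP orientation; "contact_force": force on the tool from outside, world axes, zero at the start; "torque": the same for the moment, N m; "finger_gap": finger opening in m.
Only numpy, scipy, OpenCV 4.12 (cv2) and the standard library are available. Lean on these libraries where they do the work, as an engineer would, in place of code of your own. Each camera call takes 0.05 s, during which the arm holds its last target.

## Working session

There is one attempt and no reset: what is moved stays moved. The work goes in short steps, Python scripts to look and compute and a tool call to move; the robot and the scene stay as the last step left them, time stands still between calls to the robot, and variables do not carry over. Pictures are saved under pics/ and viewed, and the job is handed in when it is done.

Besides the shell and the picture viewer there is one more tool, called after "Request:" as name(argument=value, ...), one argument or row to a line, values as JSON. carry_out: Moves the arm, as the interface text tells. Its arguments: {"type":"object","properties":{"series":{"type":"array","items":{"type":"number"}},"newtons":{"type":"number"}},"required":["series"]}

```bash
ls; mkdir -p pics
cat > h.py <<'E'
import numpy as np, cv2
from workcell import *
def px2w(f,u,v,d=None):
    if d is None: d=f["depth"][int(round(v)),int(round(u))]
    c=np.linalg.inv(f["K"])@np.array([u,v,1.])*d
    return f["R"].T@(c-f["t"])
def w2px(f,X):
    c=f["R"]@np.asarray(X,float)+f["t"]; p=f["K"]@c; return p[:2]/p[2]
def cloud(f,m):
    v,u=np.nonzero(m&(f["depth"]>0)); d=f["depth"][v,u]
    c=(np.linalg.inv(f["K"])@np.stack([u,v,np.ones_like(u)]).astype(float))*d
    return (f["R"].T@(c-f["t"][:,None])).T
def save(f,n,box=None,s=1):
    im=f["frame"][:,:,::-1]
    if box: l,t,w,h=box; im=im[t:t+h,l:l+w]
    if s!=1: im=cv2.resize(im,None,fx=s,fy=s,interpolation=cv2.INTER_CUBIC)
    cv2.imwrite("pics/"+n,im)
E
python3 - <<'E'
from h import *
print(observe())
for c in ["scene","top","wrist"]:
    f=grab_frame(c); save(f,c+"0.png"); np.savez("/tmp/"+c,**f)
    print(c,f["t"],f["R"].T@-f["t"])
    if c!="wrist":
        for n in ["thermo_center","thermo_window","thermo_front","thermo","stand","hook_ref","basket"]:
            for r in place_of(c,n)[:3]:
                u,v=r["uv"]; print(n,r["conf"],np.round(r["uv"]),px2w(f,u,v).round(3))
E
```

```text
pics
{'time_s': 0.0, 'joint_positions': array([-1.27079646e+00,  1.16480717e-01,  1.44229390e+00, -5.97313448e-06,
        1.58402626e+00, -3.77905026e-02]), 'dq': array([-0.0001912 ,  0.00094969, -0.00090721,  0.00052595,  0.00098093,
       -0.00056753]), 'effort': array([ 8.91077289e-04, -7.31989574e+01, -6.32491279e+01, -7.54718997e-06,
        6.20743667e-03,  3.79286831e-06]), 'tcp_pos': array([ 0.22363124, -0.63665666,  0.23054796]), 'eef_rot': array([[ 9.43489279e-01,  3.31402850e-01, -3.62760595e-04],
       [ 3.31403046e-01, -9.43488576e-01,  1.15249643e-03],
       [ 3.96801235e-05, -1.20758799e-03, -9.99999270e-01]]), 'contact_force': array([-0.77530036,  0.57842382,  0.16722412]), 'torque': array([-0.02642727,  0.01673292,  0.01391384]), 'finger_gap': 0.08546492201469838}
scene [ 0.17528457 -0.21755719  1.91793907] [1.65012477 0.40896113 0.93079811]
thermo_center 0.88 [187. 190.] [ 0.587 -0.218  0.081]
thermo_front 0.69 [202. 192.] [ 0.481 -0.219  0.002]
thermo 0.62 [187. 206.] [ 0.595 -0.22   0.02 ]
thermo 0.53 [187. 189.] [ 0.585 -0.219  0.087]
stand 0.84 [300. 212.] [
[... 228 characters left out ...]
5 0.465 0.083]
top [0.02379907 0.5640389  1.53146534] [0.34182207 0.03654502 1.59559221]
thermo_center 0.79 [328. 184.] [ 0.565 -0.214  0.117]
thermo_window 0.67 [327. 183.] [ 0.573 -0.218  0.069]
thermo_front 0.72 [310. 187.] [ 0.568 -0.175  0.   ]
thermo_front 0.17 [330. 182.] [ 0.568 -0.218  0.124]
thermo 0.59 [320. 188.] [ 0.563 -0.203  0.015]
thermo 0.59 [205. 188.] [ 0.556  0.175 -0.002]
stand 0.96 [207. 207.] [0.475 0.149 0.201]
stand 0.64 [210. 264.] [0.309 0.149 0.026]
hook_ref 0.82 [201. 188.] [0.556 0.188 0.001]
hook_ref 0.81 [210. 247.] [0.362 0.151 0.014]
basket 0.55 [112. 211.] [0.47  0.473 0.02 ]
wrist [-0.67395166 -0.04228999  0.38132212] [ 0.30341436 -0.60804129  0.37367279]
```

View pics/scene0.png

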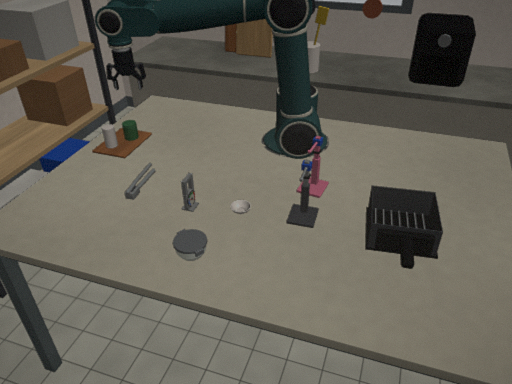

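View pics/top0.png

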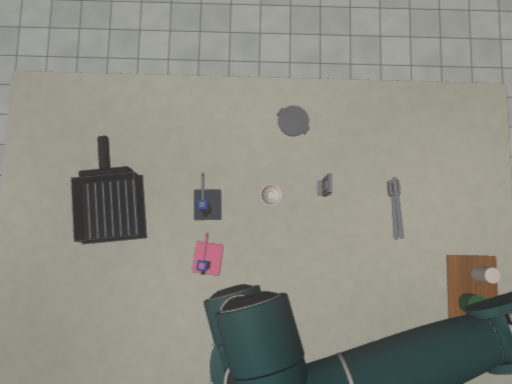

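Run:
```python
import cv2
a=cv2.imread("pics/scene0.png")[110:250,150:360]; b=cv2.imread("pics/top0.png")[150:290,170:380]
a=cv2.resize(a,None,fx=3.8,fy=3.8,interpolation=3); b=cv2.resize(b,None,fx=3.8,fy=3.8,interpolation=3)
cv2.imwrite("pics/sc.png",a);cv2.imwrite("pics/tc.png",b)
```

```text
(no output)
```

View pics/sc.png

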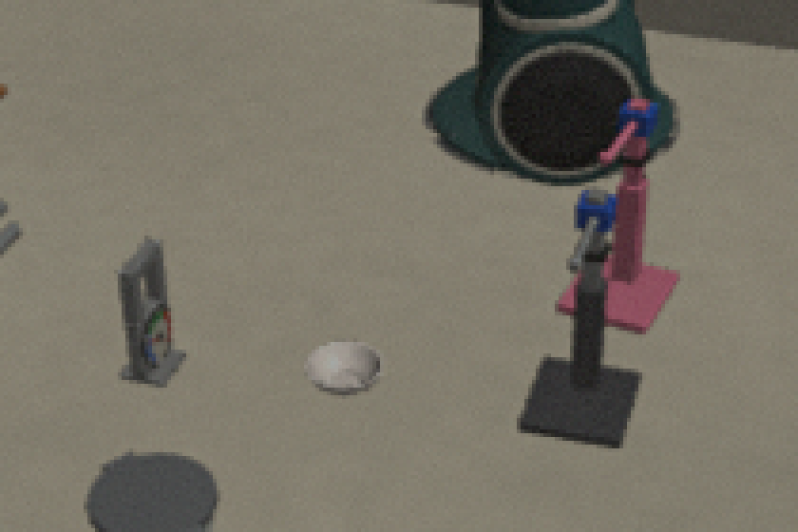

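View pics/tc.png

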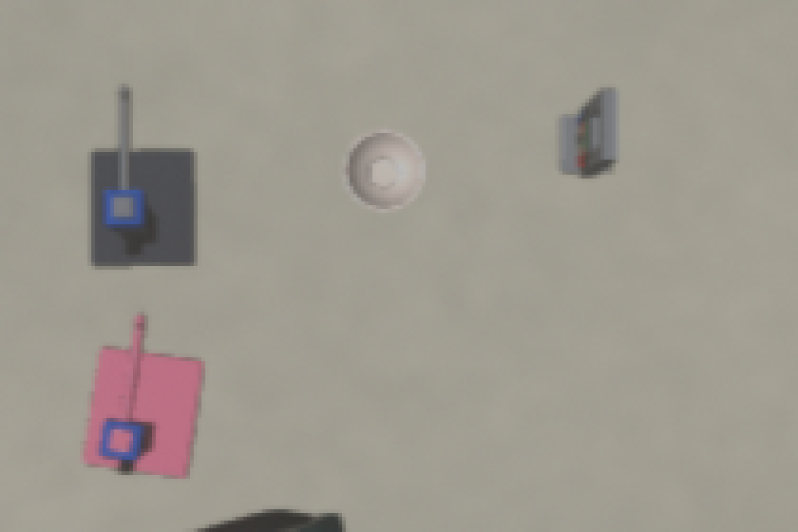

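The thermometer is at top-view pixel (327,184), with its dial facing world +y. The grey target stand has its block at (204,205) and its hook tip at (202,173), pointing about +x. The pink look-alike is at (205,260). Next I'll measure these from the depth images.

Run:
```python
from h import *
T=dict(np.load("/tmp/top.npz")); S=dict(np.load("/tmp/scene.npz"))
for c,f in (("top",T),("scene",S)):
  full=np.ones(f["depth"].shape,bool)
  P=cloud(f,full)
  m=(abs(P[:,0]-.57)<.07)&(abs(P[:,1]+.215)<.07)&(P[:,2]>.112)&(P[:,2]<.135)
  Q=P[m]; print(c,"thermo top",len(Q),Q.mean(0),Q.min(0),Q.max(0))
  if len(Q)>5:
    r=cv2.minAreaRect((Q[:,:2]*1000).astype(np.float32)); print(r)
  m=(abs(P[:,0]-.56)<.06)&(abs(P[:,1]-.15)<.05)&(P[:,2]>.13)&(P[:,2]<.23)
  m&=P[:,0]>.515
  Q=P[m]; print("hook",len(Q),Q.mean(0).round(4),Q.min(0),Q.max(0))
  if len(Q)>5:
    l=cv2.fitLine((Q).astype(np.float32),cv2.DIST_HUBER,0,.01,.01).ravel(); print(l)
    o=np.argsort(Q[:,0]); print(Q[o].round(4)[::max(1,len(o)//12)])
  m=(abs(P[:,0]-.47)<.04)&(abs(P[:,1]-.15)<.04)&(P[:,2]>.19)&(P[:,2]<.26)
  Q=P[m]; print("block",len(Q),np.median(Q,0).round(4),Q.min(0).round(3),Q.max(0).round(3)); 
  m=(abs(P[:,0]-.50)<.08)&(abs(P[:,1]-.14)<.07)&(P[:,2]>.007)&(P[:,2]<.02)
  Q=P[m]; print("foot",len(Q),Q.min(0).round(3),Q.max(0).round(3),cv2.minAreaRect((Q[:,:2]*1000).astype(np.float32)))
  m=(P[:,2]>.085)&(abs(P[:,0]-.57)<.07)&(abs(P[:,1]+.215)<.07)
  m=(abs(P[:,0]-.57)<.07)&(abs(P[:,1]+.215)<.07)&(P[:,2]>.003)&(P[:,2]<.011)
  Q=P[m]; print("tfoot",len(Q),Q.mean(0),Q.min(0).round(3),Q.max(0).round(3))
```

```text
top thermo top 91 [ 0.56607259 -0.2193839   0.12107273] [ 0.53853079 -0.22675842  0.11244827] [ 0.59485757 -0.21206679  0.12765945]
((566.7037353515625, -219.17498779296875), (56.26011657714844, 14.173208236694336), 1.0301181077957153)
hook 61 [0.5445 0.1641 0.194 ] [0.51561866 0.15990854 0.18488244] [0.57642747 0.16772733 0.20740283]
[0.9936912  0.046179   0.10220207 0.54449505 0.16406584 0.19396512]
[[0.5156 0.1656 0.1955]
 [0.5197 0.1605 0.1879]
 [0.525  0.1604 0.1924]
 [0.5302 0.1661 0.1961]
 [0.5337 0.1666 0.1916]
 [0.5394 0.1667 0.1929]
 [0.5446 0.1635 0.1982]
 [0.5487 0.1673 0.19  ]
 [0.5539 0.1641 0.1953]
 [0.5598 0.1673 0.1951]
 [0.5642 0.1623 0.1866]
 [0.5682 0.1644 0.1982]
 [0.5764 0.1673 0.2016]]
block 112 [0.4827 0.1618 0.2022] [0.468 0.148 0.191] [0.509 0.176 0.213]
foot 618 [0.423 0.07  0.007] [0.575 0.209 0.02 ] ((500.79638671875, 138.93673706054688), (151.6200408935547, 138.28256225585938), 1.4816738367080688)
tfoot 247 [ 0.56468898 -0.21236345  0.00497034] [ 0.5   -0.283  0.003] [ 0.639 -0.146  0.011]
scene thermo top 73 [ 0.57543756 -0.22272641  0.12021644] [ 0.539
[... 360 characters left out ...]
]
 [0.5199 0.1568 0.1944]
 [0.5228 0.1639 0.194 ]
 [0.5263 0.1617 0.1921]
 [0.5321 0.1632 0.1923]
 [0.537  0.158  0.1943]
 [0.5405 0.1621 0.1937]
 [0.5473 0.1576 0.1934]
 [0.549  0.1611 0.1951]
 [0.5537 0.1623 0.1947]
 [0.5576 0.1601 0.1967]
 [0.5613 0.1643 0.1927]
 [0.5708 0.1639 0.1879]
 [0.5737 0.1582 0.1957]
 [0.5759 0.1586 0.2007]
 [0.5773 0.1622 0.1953]
 [0.5778 0.1622 0.1992]]
block 84 [0.4936 0.1602 0.2012] [0.472 0.144 0.19 ] [0.51  0.173 0.21 ]
foot 486 [0.43  0.093 0.007] [0.559 0.205 0.02 ] ((492.62109375, 149.71701049804688), (130.36807250976562, 107.58767700195312), 2.9989302158355713)
tfoot 190 [ 0.57755432 -0.20941702  0.00503198] [ 0.501 -0.285  0.003] [ 0.639 -0.146  0.011]
```

View pics/wrist0.png

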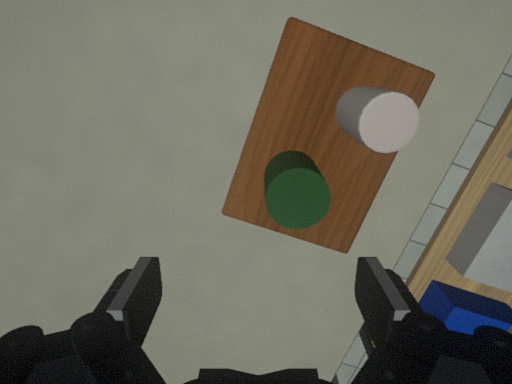

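```bash
cat > plan.py <<'E'
import sys
from h import *
def plan(pos,heading,grip,n=None,vmax=5.5):
    s=observe(); p=s["tcp_pos"]; R=s["eef_rot"]; h=np.degrees(np.arctan2(R[1,0],R[0,0]))
    d=np.array(pos)-p; dh=(heading-h+180)%360-180
    k=n or int(max(np.ceil(np.linalg.norm(d)*100/vmax),np.ceil(abs(dh)/10),1))
    out=[]
    for i in range(k):
        a=np.radians(h+dh*i/k); x=np.array([np.cos(a),np.sin(a),0]); y=np.array([x[1],-x[0],0])
        st=d*100/k
        out.append([round(float(st@x),2),round(float(st@y),2),round(float(-st[2]),2),round(float(-dh/k),2),grip])
    print("from",p.round(4),"h",round(h,2),"gap",round(s["finger_gap"],4),"rows",k)
    for o in out: print(o)
if __name__=="__main__":
    a=list(map(float,sys.argv[1:])); plan(a[:3],a[3],a[4],int(a[5]) if len(a)>5 else None)
E
python3 plan.py 0.567 -0.31 0.24 90 100
```

```text
from [ 0.2237 -0.6369  0.2313] h 19.35 gap 0.0853 rows 9
[4.8, -2.16, -0.1, -7.85, 100.0]
[5.05, -1.49, -0.1, -7.85, 100.0]
[5.21, -0.78, -0.1, -7.85, 100.0]
[5.27, -0.06, -0.1, -7.85, 100.0]
[5.23, 0.66, -0.1, -7.85, 100.0]
[5.09, 1.36, -0.1, -7.85, 100.0]
[4.85, 2.05, -0.1, -7.85, 100.0]
[4.53, 2.69, -0.1, -7.85, 100.0]
[4.12, 3.28, -0.1, -7.85, 100.0]
```

Request:
carry_out(
  series=[4.8, -2.2, -0.1, -7.85, 100, 5.0, -1.5, -0.1, -7.85, 100, 5.2, -0.8, -0.1, -7.85, 100, 5.3, -0.1, -0.1, -7.85, 100, 5.2, 0.7, -0.1, -7.85, 100, 5.1, 1.4, -0.1, -7.85, 100, 4.8, 2.0, -0.1, -7.85, 100, 4.5, 2.7, -0.1, -7.85, 100, 4.1, 3.3, -0.1, -7.85, 100, 0, 0, 0, 0, 100],
)

```text
time_s: 2.1
tcp_pos: [0.5706, -0.2946, 0.2407]
eef_rot: [[-0.039, 0.999, 0.001], [0.999, 0.039, -0.001], [-0.001, 0.001, -1.0]]
contact_force: [0.6, -1.2, -0.2]
finger_gap: 0.0853
```

```bash
python3 plan.py 0.567 -0.31 0.24 90 100
python3 - <<'E'
from h import *
f=grab_frame("wrist"); save(f,"w1.png"); np.savez("/tmp/w1",**f)
print(f["R"].T@-f["t"], f["R"].round(3))
E
```

```text
from [ 0.5706 -0.2946  0.2407] h 92.26 gap 0.0853 rows 1
[-1.53, -0.42, 0.07, 2.26, 100.0]
[ 0.56697282 -0.20914244  0.38300807] [[ 0.999  0.038 -0.   ]
 [ 0.036 -0.944  0.328]
 [ 0.012 -0.328 -0.945]]
```

View pics/w1.png

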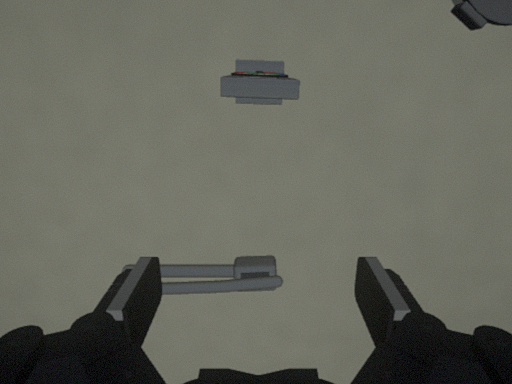

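The thermometer's top is at pixels u 221–299, v 76–99, with the dial edge on the upper (+y) side. The garlic press is at v≈275 and the bowl at top right.

Run:
```python
from h import *
f=dict(np.load("/tmp/w1.npz"))
save(f,"w1c.png",(200,40,120,90),6)
for r in outline_of("wrist","thermo")[:2]: print(r["conf"],r["box"])
P=cloud(f,np.ones((384,512),bool))
m=(abs(P[:,0]-.57)<.06)&(abs(P[:,1]+.215)<.05)&(P[:,2]>.112)
Q=P[m]; print(len(Q),Q.mean(0)); print(cv2.minAreaRect((Q[:,:2]*1000).astype(np.float32)))
lo,hi=np.percentile(Q,[1,99],axis=0);print(lo,hi)
# fix z=.122 plane, use pixels
mask=np.zeros((384,512),np.uint8); D=cloud
z=np.zeros((384,512)); 
v,u=np.mgrid[:384,:512]; c=np.linalg.inv(f["K"])@np.stack([u.ravel(),v.ravel(),np.ones(u.size)])*f["depth"].ravel()
W=(f["R"].T@(c-f["t"][:,None])).T
sel=(abs(W[:,0]-.57)<.06)&(abs(W[:,1]+.215)<.05)&(W[:,2]>.113)
c=np.linalg.inv(f["K"])@np.stack([u.ravel(),v.ravel(),np.ones(u.size)])[:,sel]; d=f["R"].T@c; C=f["R"].T@-f["t"]
X=C[:,None]+d*((.122-C[2])/d[2]); r=cv2.minAreaRect((X[:2].T*1000).astype(np.float32)); print("plane",r,X[:2].mean(1))
l=cv2.fitLine(X[:2].T.astype(np.float32),cv2.DIST_L2,0,.01,.01).ravel(); print(np.degrees(np.arctan2(l[1],l[0])))
```

```text
0.66 [225.1, 60.1, 71.4, 41.3]
1579 [ 0.56812123 -0.22210426  0.12171512]
((568.4696655273438, -222.29742431640625), (57.81330871582031, 14.034533500671387), 0.03982499614357948)
[ 0.53971647 -0.22912817  0.11865321] [ 0.59646138 -0.21531166  0.12353226]
plane ((572.8271484375, -335.69635009765625), (486.87554931640625, 341.5499572753906), 2.529768466949463) [ 0.56897289 -0.25154333]
-17.65077
```

View pics/w1c.png

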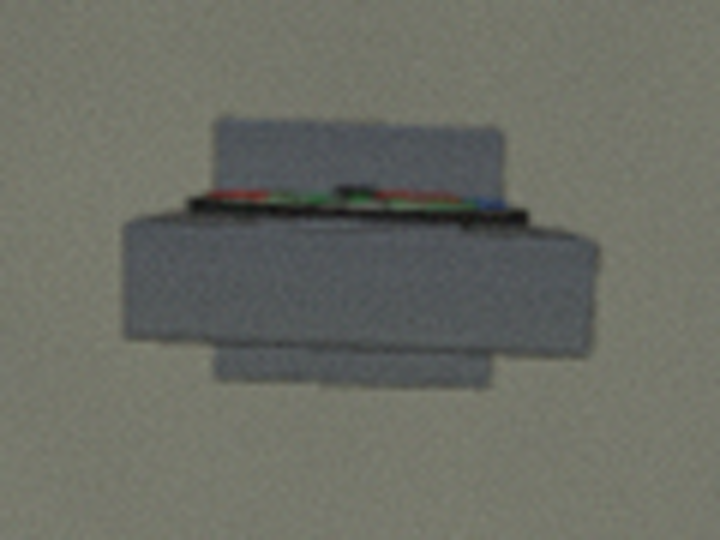

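```bash
python3 plan.py 0.5685 -0.222 0.19 90 100 3
```

```text
from [ 0.5689 -0.2968  0.2408] h 91.96 gap 0.0855 rows 3
[2.49, 0.07, 1.69, 0.65, 100.0]
[2.49, 0.04, 1.69, 0.65, 100.0]
[2.49, 0.02, 1.69, 0.65, 100.0]
```

Request:
carry_out(
  series=[2.5, 0.1, 1.7, 0.7, 100, 2.5, 0, 1.7, 0.7, 100, 2.5, 0, 1.7, 0.6, 100, 0, 0, 0, 0, 100, 0, 0, 0, 0, 100],
)

```text
time_s: 2.82
tcp_pos: [0.5652, -0.226, 0.1894]
eef_rot: [[0.014, 1.0, 0.002], [1.0, -0.014, -0.003], [-0.003, 0.002, -1.0]]
contact_force: [-0.7, -0.7, 0.1]
finger_gap: 0.0856
```

```bash
python3 plan.py 0.5685 -0.222 0.19 90 100 1
```

```text
from [ 0.5652 -0.226   0.1894] h 89.2 gap 0.0856 rows 1
[0.41, 0.32, -0.06, -0.8, 100.0]
```

Request:
carry_out(
  series=[0.4, 0.3, 0, -0.8, 100, 0, 0, 0, 0, 100, 0, 0, 3, 0, 100, 0, 0, 3, 0, 100, 0, 0, 0, 0, 100],
)

```text
time_s: 3.45
tcp_pos: [0.5692, -0.2252, 0.1306]
eef_rot: [[0.002, 1.0, 0.005], [1.0, -0.002, -0.005], [-0.005, 0.005, -1.0]]
contact_force: [-1.1, -0.3, -0.2]
finger_gap: 0.0853
```

```bash
python3 plan.py 0.5685 -0.222 0.066 90 100 2
```

```text
from [ 0.5692 -0.2252  0.1306] h 89.89 gap 0.0853 rows 2
[0.16, -0.03, 3.23, -0.05, 100.0]
[0.16, -0.03, 3.23, -0.05, 100.0]
```

Request:
carry_out(
  series=[0.15, 0, 3.0, 0, 100, 0.15, 0, 3.0, 0, 100, 0.1, 0, 0, 0, 100, 0, 0, 0, 0, 100],
)

```text
time_s: 3.95
tcp_pos: [0.5722, -0.2231, 0.0766]
eef_rot: [[0.002, 1.0, 0.011], [1.0, -0.002, -0.008], [-0.008, 0.011, -1.0]]
contact_force: [0.4, 0.3, 0.8]
finger_gap: 0.0855
```

```bash
python3 plan.py 0.5685 -0.222 0.066 90 100 1
python3 - <<'E'
from h import *
f=grab_frame("wrist"); save(f,"w2.png")
E
```

```text
from [ 0.5722 -0.2231  0.0766] h 89.87 gap 0.0855 rows 1
[0.11, -0.37, 1.06, -0.13, 100.0]
```

View pics/w2.png

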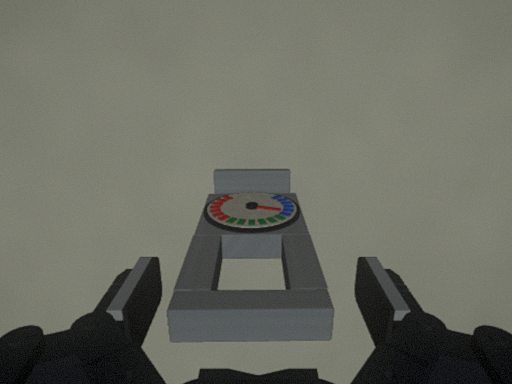

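The fingers straddle the plate, with the dial on the camera side at (252,208) and the window at (252,275). I'll centre, lower and close.

Request:
carry_out(
  series=[0.1, -0.35, 1.0, 0, 100, 0, 0, 0, 0, 100, 0, 0, 0, 0, 100],
)

```text
time_s: 4.38
tcp_pos: [0.5693, -0.2225, 0.0682]
eef_rot: [[0.002, 1.0, 0.014], [1.0, -0.002, -0.009], [-0.009, 0.014, -1.0]]
contact_force: [-0.1, -0.5, -0.1]
finger_gap: 0.0852
```

```bash
python3 plan.py 0.5685 -0.222 0.066 90 100 1
```

```text
from [ 0.5693 -0.2225  0.0682] h 89.86 gap 0.0852 rows 1
[0.05, -0.08, 0.22, -0.14, 100.0]
```

Request:
carry_out(
  series=[0, 0, 0, 0, 55, 0, 0, 0, 0, 55, 0, 0, 0, 0, 55, 0, 0, 0, 0, 55, 0, 0, 0, 0, 55, 0, 0, 0, 0, 55],
  newtons=50,
)

```text
time_s: 5.12
tcp_pos: [0.5695, -0.2227, 0.0688]
eef_rot: [[0.002, 1.0, 0.014], [1.0, -0.002, -0.009], [-0.009, 0.014, -1.0]]
contact_force: [0.6, -0.4, -0.6]
finger_gap: 0.0574
```

Gripped, gap 57.4 mm. Now I'll lift it.

Request:
carry_out(
  series=[0, 0, -1.0, 0, 55, 0, 0, -3.0, 0, 55, 0, 0, -4.0, 0, 55, 0, 0, -4.0, 0, 55, 0, 0, -4.0, 0, 55, 0, 0, -2.0, 0, 55, 0, 0, 0, 0, 55],
)

```text
time_s: 6.0
tcp_pos: [0.5661, -0.2205, 0.2561]
eef_rot: [[0.002, 1.0, 0.013], [1.0, -0.002, -0.009], [-0.009, 0.014, -1.0]]
contact_force: [1.5, -0.4, -2.7]
finger_gap: 0.0578
```

```bash
python3 plan.py 0.47 0.06 0.255 0 55 11
```

```text
from [ 0.5661 -0.2205  0.2561] h 89.86 gap 0.0578 rows 11
[2.55, -0.88, 0.01, 8.17, 55.0]
[2.4, -1.23, 0.01, 8.17, 55.0]
[2.2, -1.56, 0.01, 8.17, 55.0]
[1.95, -1.86, 0.01, 8.17, 55.0]
[1.67, -2.12, 0.01, 8.17, 55.0]
[1.35, -2.33, 0.01, 8.17, 55.0]
[1.01, -2.5, 0.01, 8.17, 55.0]
[0.64, -2.62, 0.01, 8.17, 55.0]
[0.26, -2.68, 0.01, 8.17, 55.0]
[-0.12, -2.69, 0.01, 8.17, 55.0]
[-0.5, -2.65, 0.01, 8.17, 55.0]
```

Request:
carry_out(
  series=[2.55, -0.9, 0, 8.2, 55, 2.4, -1.2, 0, 8.2, 55, 2.2, -1.6, 0, 8.2, 55, 1.95, -1.9, 0, 8.2, 55, 1.7, -2.1, 0, 8.2, 55, 1.35, -2.3, 0, 8.2, 55, 1.0, -2.5, 0, 8.2, 55, 0.6, -2.6, 0, 8.2, 55, 0.3, -2.7, 0, 8.2, 55, -0.1, -2.7, 0, 8.2, 55, 0, 0, 0, 0, 55, 0, 0, 0, 0, 55],
)

```text
time_s: 7.5
tcp_pos: [0.4771, 0.0444, 0.2299]
eef_rot: [[0.996, 0.091, -0.014], [0.091, -0.996, -0.005], [-0.015, 0.003, -1.0]]
contact_force: [0.2, -0.1, -1.4]
finger_gap: 0.0573
```

```bash
python3 plan.py 0.47 0.06 0.255 0 55 2;python3 - <<'E'
from h import *
f=grab_frame("wrist"); save(f,"w3.png"); np.savez("/tmp/w3",**f); print(observe()["eef_rot"].round(3))
E
```

```text
from [0.4771 0.0444 0.2299] h 5.22 gap 0.0573 rows 2
[-0.28, -0.81, -1.26, 2.61, 55.0]
[-0.32, -0.79, -1.26, 2.61, 55.0]
[[ 0.996  0.09  -0.014]
 [ 0.09  -0.996 -0.005]
 [-0.015  0.003 -1.   ]]
```

View pics/w3.png

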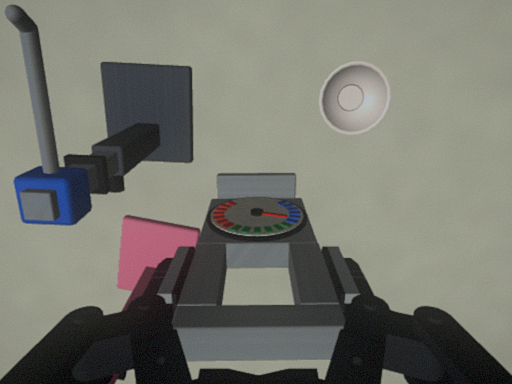

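The view shows the target hook bar from (50,168) to its tip at (14,15), and the blue block at (53,195). The held thermometer is centred with the dial towards the camera, so outward.

Run:
```python
from h import *
f=dict(np.load("/tmp/w3.npz"))
m=np.zeros((384,512),bool); m[:230,:100]=True
P=cloud(f,m)
Q=P[(P[:,2]>.165)&(P[:,0]>.50)&(P[:,2]<.25)]
print(len(Q))
B=Q[Q[:,0]<.56]
b=np.polyfit(B[:,0],B[:,1],1); print("y fit",b, "heading",np.degrees(np.arctan(b[0])))
for lo in np.arange(.50,.60,.01):
    q=Q[(Q[:,0]>=lo)&(Q[:,0]<lo+.01)]
    if len(q): print(round(lo,3),len(q),"ymid",((q[:,1].min()+q[:,1].max())/2).round(4),"w",np.ptp(q[:,1]).round(4),"z med/95/max",np.percentile(q[:,2],[50,90,100]).round(4))
print("xmax",Q[:,0].max())
T=P[(P[:,2]>.185)&(P[:,0]<.51)&(P[:,0]>.44)]
print("block",np.percentile(T,[2,50,98],axis=0).round(4)); print(cv2.minAreaRect((T[T[:,2]>.19][:,:2]*1000).astype(np.float32)))
# held thermo
m=np.zeros((384,512),bool); m[160:370,160:350]=True
P=cloud(f,m); Q=P[(P[:,2]>.26)&(P[:,2]<.30)]
m2=np.zeros((384,512),bool); m2[310:352,182:336]=True
Q=cloud(f,m2); print("thermo topbar region",np.percentile(Q,[2,50,98],axis=0).round(4))
m2=np.zeros((384,512),bool); m2[307:325,185:335]=True; Q=cloud(f,m2);print(np.median(Q,0).round(4))
```

```text
3041
y fit [0.03950831 0.14056886] heading 2.2624829483213946
0.5 312 ymid 0.1613 w 0.0078 z med/95/max [0.1928 0.1939 0.1951]
0.51 329 ymid 0.1619 w 0.0084 z med/95/max [0.1927 0.1939 0.1951]
0.52 344 ymid 0.162 w 0.0082 z med/95/max [0.1927 0.1939 0.1955]
0.53 371 ymid 0.1627 w 0.009 z med/95/max [0.1927 0.1938 0.1949]
0.54 387 ymid 0.1629 w 0.0082 z med/95/max [0.1927 0.1938 0.1952]
0.55 410 ymid 0.1636 w 0.0085 z med/95/max [0.1926 0.194  0.1957]
0.56 463 ymid 0.1638 w 0.0085 z med/95/max [0.1928 0.1952 0.1989]
0.57 425 ymid 0.164 w 0.0079 z med/95/max [0.1993 0.2012 0.2032]
xmax 0.5779477826779728
block [[0.4712 0.1459 0.1864]
 [0.4892 0.1569 0.2011]
 [0.5075 0.1741 0.2081]]
((489.9331359863281, 160.70753479003906), (40.10126876831055, 30.47283935546875), 0.5300960540771484)
thermo topbar region [[0.4737 0.0215 0.2745]
 [0.4818 0.0456 0.2825]
 [0.4861 0.0698 0.2839]]
[0.4837 0.0454 0.2772]
```

Bar heading is 2.3°, with y≈0.1406+0.0395x, top at z≈0.194 and tip end at x≈0.578. That puts hook_ref at about (0.543, 0.162). I'll go around the tip: first +x, then sideways, then in.

```bash
python3 plan.py 0.64 0.06 0.20 2.3 55 4
```

```text
from [0.4771 0.0443 0.2299] h 5.18 gap 0.0576 rows 4
[4.09, -0.02, 0.75, 0.72, 55.0]
[4.09, -0.07, 0.75, 0.72, 55.0]
[4.09, -0.13, 0.75, 0.72, 55.0]
[4.09, -0.18, 0.75, 0.72, 55.0]
```

Request:
carry_out(
  series=[4.1, 0, 0.5, 0.7, 55, 4.1, -0.1, 0.5, 0.7, 55, 4.1, -0.1, 0.5, 0.7, 55, 4.1, -0.2, 0.5, 0.7, 55, 0, 0, 0, 0, 55, 0, 0, 0, 0, 55],
)

```text
time_s: 8.3
tcp_pos: [0.6457, 0.0554, 0.2036]
eef_rot: [[0.999, 0.043, -0.017], [0.043, -0.999, -0.005], [-0.017, 0.005, -1.0]]
contact_force: [-0.1, -0.0, -1.3]
finger_gap: 0.0576
```

```bash
python3 plan.py 0.63 0.165 0.178 2.3 55 4
```

```text
from [0.6457 0.0554 0.2036] h 2.44 gap 0.0576 rows 4
[-0.28, -2.75, 0.64, 0.04, 55.0]
[-0.28, -2.75, 0.64, 0.04, 55.0]
[-0.28, -2.75, 0.64, 0.04, 55.0]
[-0.28, -2.75, 0.64, 0.04, 55.0]
```

Request:
carry_out(
  series=[-0.2, -2.7, 0.6, 0, 55, -0.2, -2.7, 0.6, 0, 55, -0.2, -2.7, 0.6, 0, 55, -0.2, -2.7, 0.6, 0, 55, 0, 0, 0, 0, 55, 0, 0, 0, 0, 55],
)

```text
time_s: 9.05
tcp_pos: [0.6291, 0.1622, 0.1813]
eef_rot: [[0.999, 0.043, -0.013], [0.043, -0.999, -0.005], [-0.014, 0.005, -1.0]]
contact_force: [0.5, -0.6, -2.4]
finger_gap: 0.0575
```

```bash
python3 plan.py 0.63 0.1655 0.178 2.3 55 1
python3 - <<'E'
from h import *
f=grab_frame("wrist"); save(f,"w4.png"); np.savez("/tmp/w4",**f)
E
```

```text
from [0.6291 0.1622 0.1813] h 2.48 gap 0.0575 rows 1
[0.1, -0.33, 0.33, 0.18, 55.0]
```

View pics/w4.png

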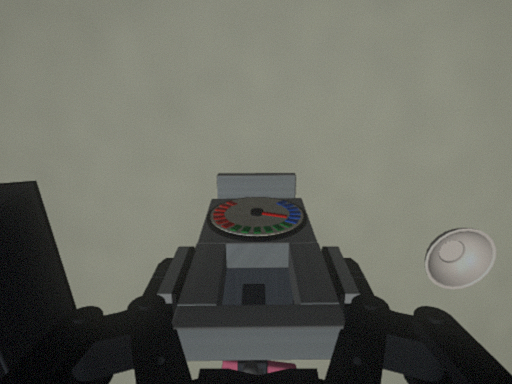

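Request:
carry_out(
  series=[0, -0.3, 0.3, 0.2, 55, 0, 0, 0, 0, 55, 0, 0, 0, 0, 55],
)

```text
time_s: 9.48
tcp_pos: [0.6292, 0.1638, 0.1786]
eef_rot: [[0.999, 0.038, -0.013], [0.038, -0.999, -0.005], [-0.013, 0.005, -1.0]]
contact_force: [0.1, 0.5, -0.8]
finger_gap: 0.0575
```

```bash
python3 plan.py 0.575 0.1633 0.178 2.3 55 4
```

```text
from [0.6292 0.1638 0.1786] h 2.16 gap 0.0575 rows 4
[-1.35, -0.04, 0.02, -0.04, 55.0]
[-1.35, -0.04, 0.02, -0.04, 55.0]
[-1.35, -0.04, 0.02, -0.04, 55.0]
[-1.35, -0.04, 0.02, -0.04, 55.0]
```

Request:
carry_out(
  series=[-1.35, -0.04, 0.02, 0, 55, -1.35, -0.04, 0.02, 0, 55, -1.35, -0.04, 0.02, 0, 55, -1.35, -0.04, 0.02, 0, 55, 0, 0, 0, 0, 55],
)

```text
time_s: 10.1
tcp_pos: [0.5706, 0.1632, 0.1787]
eef_rot: [[0.999, 0.038, -0.013], [0.038, -0.999, -0.005], [-0.013, 0.004, -1.0]]
contact_force: [0.4, 0.3, -1.5]
finger_gap: 0.0572
```

```bash
python3 plan.py 0.543 0.162 0.178 2.3 55 3
python3 - <<'E'
from h import *
f=grab_frame("wrist"); save(f,"w5.png"); np.savez("/tmp/w5",**f)
E
```

```text
from [0.5706 0.1632 0.1787] h 2.17 gap 0.0572 rows 3
[-0.92, 0.01, 0.02, -0.04, 55.0]
[-0.92, 0.0, 0.02, -0.04, 55.0]
[-0.92, 0.0, 0.02, -0.04, 55.0]
```

View pics/w5.png

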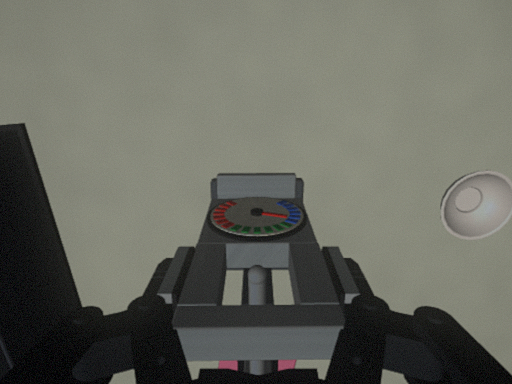

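The hook tip shows at (258,272), centred in the window with no contact. I'll continue in, then lower.

Request:
carry_out(
  series=[-0.9, 0, 0.02, 0, 55, -0.9, 0, 0.02, 0, 55, -0.8, 0, 0.02, 0, 55, 0, 0, 0, 0, 55, 0, 0, 0.8, 0, 55, 0, 0, 0.6, 0, 55, 0, 0, 0, 0, 55],
)

```text
time_s: 11.02
tcp_pos: [0.5436, 0.162, 0.1628]
eef_rot: [[0.999, 0.038, -0.013], [0.037, -0.999, -0.005], [-0.013, 0.005, -1.0]]
contact_force: [0.5, -0.6, -1.8]
finger_gap: 0.0574
```

```bash
python3 plan.py 0.543 0.162 0.153 2.3 55 3
python3 - <<'E'
from h import *
f=grab_frame("wrist"); save(f,"w6.png"); np.savez("/tmp/w6",**f); save(grab_frame("scene"),"s6.png",(250,110,120,120),5)
E
```

```text
from [0.5436 0.162  0.1628] h 2.15 gap 0.0574 rows 3
[-0.02, -0.0, 0.33, -0.05, 55.0]
[-0.02, -0.0, 0.33, -0.05, 55.0]
[-0.02, -0.0, 0.33, -0.05, 55.0]
```

View pics/w6.png

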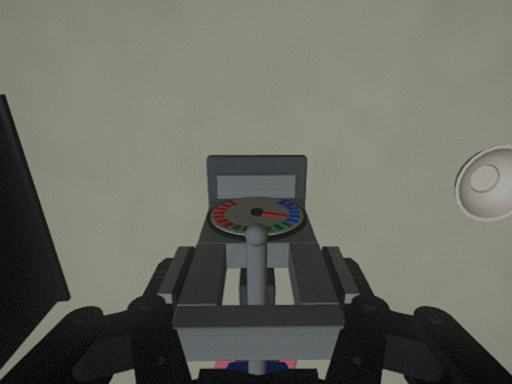

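View pics/s6.png

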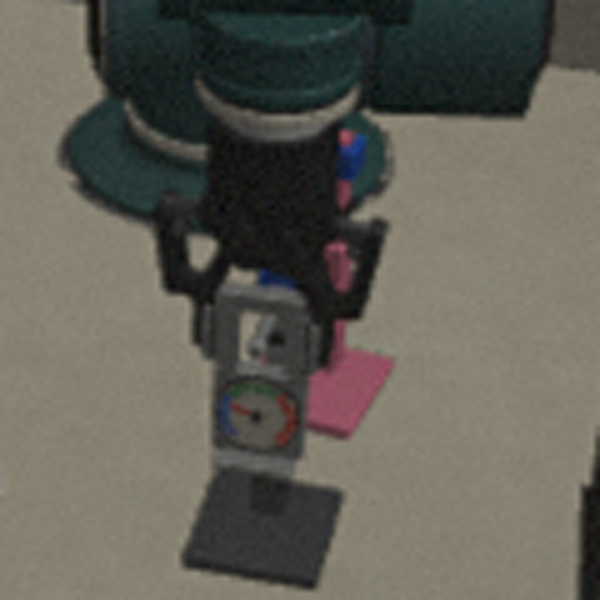

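The hook is through the window, with the tip at (257,235) in the wrist view, and the dial faces out. I'll lower in small steps and feel for contact at TCP z≈0.153.

Request:
carry_out(
  series=[0, 0, 0.4, 0, 55, 0, 0, 0.3, 0, 55, 0, 0, 0, 0, 55, 0, 0, 0, 0, 55],
)

```text
time_s: 11.62
tcp_pos: [0.5439, 0.162, 0.1562]
eef_rot: [[0.999, 0.038, -0.012], [0.037, -0.999, -0.005], [-0.012, 0.004, -1.0]]
contact_force: [-0.3, 0.5, -0.8]
finger_gap: 0.0572
```

Request:
carry_out(
  series=[0, 0, 0.15, 0, 55, 0, 0, 0, 0, 55, 0, 0, 0, 0, 55],
)

```text
time_s: 12.0
tcp_pos: [0.5439, 0.162, 0.1548]
eef_rot: [[0.999, 0.038, -0.012], [0.037, -0.999, -0.005], [-0.012, 0.004, -1.0]]
contact_force: [0.9, -0.1, -1.7]
finger_gap: 0.0575
```

Request:
carry_out(
  series=[0, 0, 0.15, 0, 55, 0, 0, 0, 0, 55, 0, 0, 0, 0, 55],
)

```text
time_s: 12.38
tcp_pos: [0.5439, 0.1621, 0.1532]
eef_rot: [[0.999, 0.038, -0.012], [0.038, -0.999, -0.005], [-0.012, 0.004, -1.0]]
contact_force: [0.6, 0.2, -1.4]
finger_gap: 0.0574
```

Request:
carry_out(
  series=[0, 0, 0.15, 0, 55, 0, 0, 0, 0, 55, 0, 0, 0, 0, 55],
)

```text
time_s: 12.75
tcp_pos: [0.544, 0.1621, 0.1521]
eef_rot: [[0.999, 0.038, -0.011], [0.037, -0.999, -0.005], [-0.011, 0.004, -1.0]]
contact_force: [-0.2, -0.2, -0.3]
finger_gap: 0.0574
```

Request:
carry_out(
  series=[0, 0, 0.15, 0, 55, 0, 0, 0, 0, 55, 0, 0, 0, 0, 55],
)

```text
time_s: 13.12
tcp_pos: [0.544, 0.1621, 0.1508]
eef_rot: [[0.999, 0.038, -0.011], [0.037, -0.999, -0.005], [-0.011, 0.004, -1.0]]
contact_force: [-0.5, -0.5, 1.1]
finger_gap: 0.0573
```

Contact felt at z≈0.152 (force rose from −1.5 to +1.1 N). Step 1 should be met, so now I'll press gently.

Request:
carry_out(
  series=[0, 0, 0.2, 0, 55, 0, 0, 0.2, 0, 55, 0, 0, 0.2, 0, 55, 0, 0, 0.2, 0, 55],
)

```text
time_s: 13.62
tcp_pos: [0.5441, 0.1621, 0.1428]
eef_rot: [[0.999, 0.038, -0.01], [0.037, -0.999, -0.004], [-0.01, 0.004, -1.0]]
contact_force: [-1.2, -0.4, 3.0]
finger_gap: 0.0574
```

```bash
python3 -c "
from h import *
print(observe()['contact_force'],observe()['tcp_pos'])"
```

```text
[-1.19600132 -0.38767043  2.97999866] [0.54413229 0.16209657 0.1428451 ]
```

Request:
carry_out(
  series=[0, 0, 0.2, 0, 55, 0, 0, 0.2, 0, 55, 0, 0, 0.2, 0, 55],
)

```text
time_s: 14.0
tcp_pos: [0.5441, 0.1621, 0.1364]
eef_rot: [[0.999, 0.038, -0.01], [0.038, -0.999, -0.004], [-0.01, 0.004, -1.0]]
contact_force: [-0.4, 0.1, 3.2]
finger_gap: 0.0575
```

Request:
carry_out(
  series=[0, 0, 0.2, 0, 55, 0, 0, 0.1, 0, 55],
)

```text
time_s: 14.25
tcp_pos: [0.5441, 0.1621, 0.1331]
eef_rot: [[0.999, 0.038, -0.01], [0.038, -0.999, -0.004], [-0.01, 0.004, -1.0]]
contact_force: [-1.5, -0.4, 3.5]
finger_gap: 0.057
```

Run:
```python
from h import *
f=grab_frame("wrist"); save(f,"w7.png"); np.savez("/tmp/w7",**f)
```

```text
(no output)
```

View pics/w7.png

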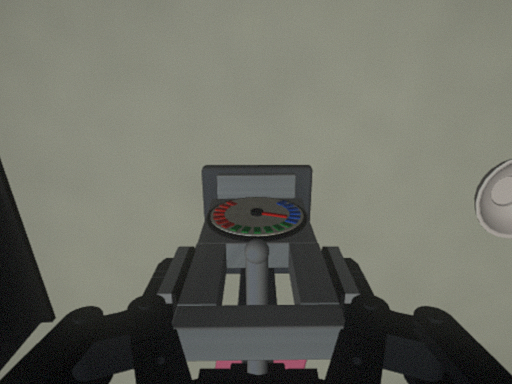

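The hook tip sits at (257,250), with the bar against the top bar and moving with the thermometer. I'll go on in 1 mm steps.

Request:
carry_out(
  series=[0, 0, 0.1, 0, 55, 0, 0, 0.1, 0, 55],
)

```text
time_s: 14.55
tcp_pos: [0.5441, 0.1621, 0.131]
eef_rot: [[0.999, 0.038, -0.01], [0.037, -0.999, -0.004], [-0.01, 0.004, -1.0]]
contact_force: [-1.4, -0.4, 4.0]
finger_gap: 0.0575
```

Request:
carry_out(
  series=[0, 0, 0.1, 0, 55, 0, 0, 0.1, 0, 55],
)

```text
time_s: 14.8
tcp_pos: [0.5441, 0.1621, 0.1289]
eef_rot: [[0.999, 0.038, -0.01], [0.038, -0.999, -0.004], [-0.01, 0.004, -1.0]]
contact_force: [-1.1, -0.4, 3.6]
finger_gap: 0.0578
```

Request:
carry_out(
  series=[0, 0, 0.1, 0, 55],
)

```text
time_s: 14.92
tcp_pos: [0.5442, 0.1621, 0.1282]
eef_rot: [[0.999, 0.038, -0.01], [0.038, -0.999, -0.004], [-0.01, 0.004, -1.0]]
contact_force: [-3.1, -0.1, 10.3]
finger_gap: 0.0577
```

Request:
carry_out(
  series=[0, 0, 0.1, 0, 55],
)

```text
time_s: 15.05
tcp_pos: [0.5443, 0.1622, 0.128]
eef_rot: [[0.999, 0.038, -0.009], [0.038, -0.999, -0.004], [-0.009, 0.004, -1.0]]
contact_force: [-5.0, 0.3, 12.6]
finger_gap: 0.0575
```

The stop is clear: force jumped from 3.6 to 12.6 N after about 24 mm of travel. I'll hold briefly, then ease off.

Request:
carry_out(
  series=[0, 0, 0, 0, 55],
)

```text
time_s: 15.18
tcp_pos: [0.5443, 0.1622, 0.1285]
eef_rot: [[0.999, 0.038, -0.009], [0.038, -0.999, -0.004], [-0.009, 0.004, -1.0]]
contact_force: [-2.7, -1.6, 5.3]
finger_gap: 0.0572
```

Request:
carry_out(
  series=[0, 0, -0.06, 0, 55, 0, 0, 0, 0, 55],
)

```text
time_s: 15.42
tcp_pos: [0.5442, 0.1621, 0.1288]
eef_rot: [[0.999, 0.038, -0.009], [0.038, -0.999, -0.004], [-0.009, 0.004, -1.0]]
contact_force: [0.9, 0.0, 1.7]
finger_gap: 0.0576
```

Request:
carry_out(
  series=[0, 0, 0, 0, 72, 0, 0, 0, 0, 80, 0, 0, 0, 0, 100, 0, 0, 0, 0, 100, 0, 0, 0, 0, 100, 0, 0, 0, 0, 100],
)

```text
time_s: 16.18
tcp_pos: [0.5439, 0.1621, 0.1279]
eef_rot: [[0.999, 0.038, -0.01], [0.038, -0.999, -0.004], [-0.01, 0.004, -1.0]]
contact_force: [-0.4, -0.2, -0.7]
finger_gap: 0.0856
```

Run:
```python
from h import *
f=grab_frame("wrist"); save(f,"w8.png"); np.savez("/tmp/w8",**f); save(grab_frame("scene"),"s8.png",(250,110,120,120),5)
```

```text
(no output)
```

View pics/w8.png

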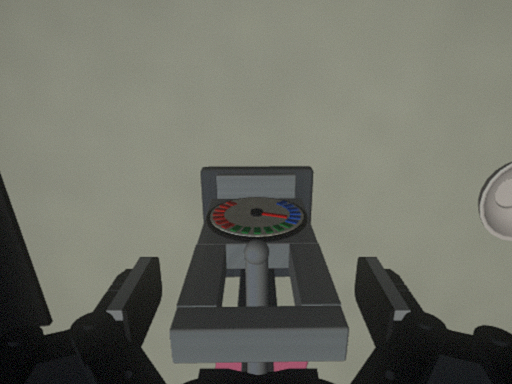

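View pics/s8.png

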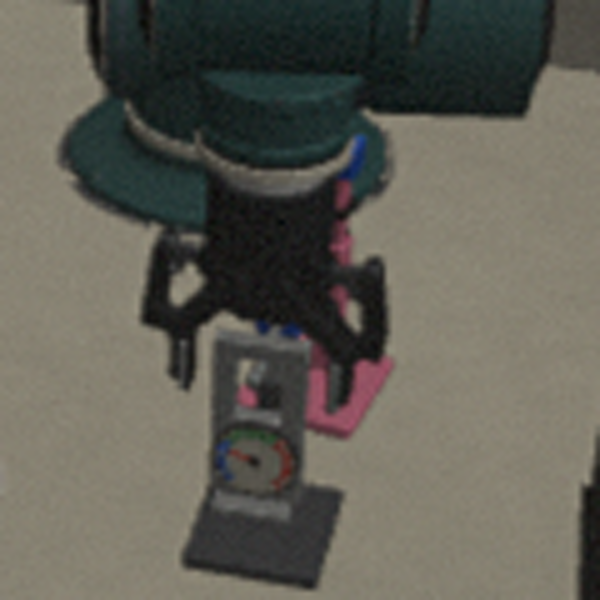

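The fingers are clear on both sides, at u≈150 and 365, and the thermometer hangs at u 173–345. I'll withdraw straight up, then along +x so the wrist camera can check the hang.

Request:
carry_out(
  series=[0, 0, -1, 0, 100, 0, 0, -2, 0, 100, 0, 0, -3, 0, 100, 0, 0, -4, 0, 100, 0, 0, -3, 0, 100, 0, 0, 0, 0, 100, 0, 0, 0, 0, 100, 0, 0, 0, 0, 100],
)

```text
time_s: 17.27
tcp_pos: [0.5451, 0.1626, 0.2698]
eef_rot: [[0.999, 0.038, -0.006], [0.038, -0.999, -0.003], [-0.006, 0.003, -1.0]]
contact_force: [-0.5, 0.6, 0.3]
finger_gap: 0.0853
```

Request:
carry_out(
  series=[-2.5, 0, -1, 0, 100, -2.5, 0, -1, 0, 100, -2.5, 0, 0, 0, 100, 0, 0, 0, 0, 100, 0, 0, 0, 0, 100],
)

```text
time_s: 17.9
tcp_pos: [0.4677, 0.1594, 0.2873]
eef_rot: [[0.999, 0.037, -0.011], [0.037, -0.999, -0.005], [-0.011, 0.004, -1.0]]
contact_force: [0.8, -0.0, 0.0]
finger_gap: 0.0852
```

Run:
```python
from h import *
f=grab_frame("wrist"); save(f,"w9.png"); np.savez("/tmp/w9",**f); s=grab_frame("scene");save(s,"s9.png",(130,110,260,180),3)
P=cloud(f,np.ones((384,512),bool))
m=(abs(P[:,0]-.543)<.06)&(abs(P[:,1]-.162)<.05)
Q=P[m&(P[:,2]>.173)&(P[:,2]<.19)]; print("top",len(Q),np.median(Q,0).round(4)); print(cv2.minAreaRect((Q[:,:2]*1000).astype(np.float32)))
B=P[m&(P[:,0]>.555)&(P[:,0]<.568)&(abs(P[:,1]-.163)<.004)]; print("bar",np.percentile(B[:,2],[10,50,90]))
B=P[(abs(P[:,0]-.483)<.02)&(abs(P[:,1]-.16)<.015)]; print("block",np.percentile(B[:,2],[10,50,90]))
```

```text
top 2569 [0.5416 0.1634 0.1816]
((530.2439575195312, 162.73306274414062), (57.680992126464844, 94.38199615478516), 89.83744812011719)
bar [0.1685144  0.16967197 0.17080074]
block [0.11677893 0.20705737 0.36388303]
```

View pics/w9.png

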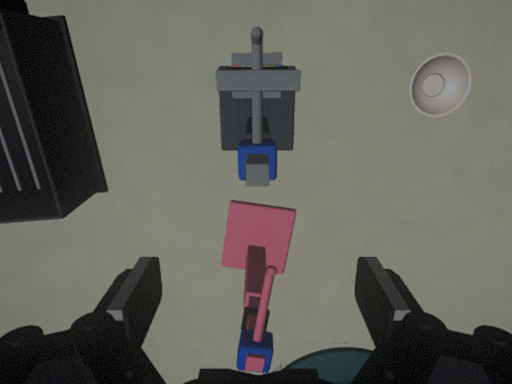

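View pics/s9.png

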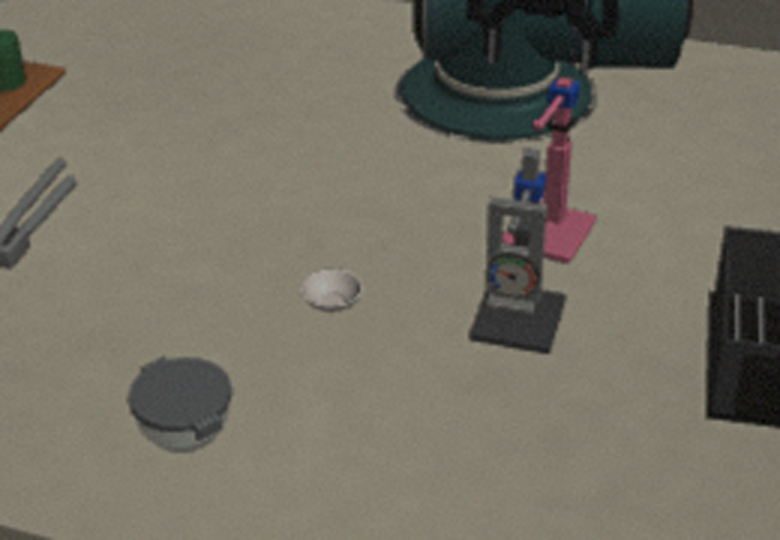

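Run:
```python
from h import *
t=grab_frame("top"); T=dict(np.load("/tmp/top.npz"))
d=cv2.absdiff(t["frame"],T["frame"]).max(2)
for n,b in dict(basket=(70,130,80,115),bowl=(275,100,40,40),dish=(258,180,28,28),press=(380,170,30,75)).items():
    l,tt,w,h=b; print(n,(d[tt:tt+h,l:l+w]>50).sum())
print(job_done())
```

```text
basket 38
bowl 0
dish 0
press 0
the job is handed in; nothing more can be done
None
```

I hung the thermometer by its window on the grey stand's hook with the dial outward, pressed it down to the bottom stop, let go, backed off and handed the job in. It took about 18 s of the 72 s allowed; no verdict was reported.

**Stop:** the push force stayed at 3–4 N while the hook slid, then jumped to 12.6 N on the wrist reading after about 24 mm of travel. Adding the roughly 1.5 N of weight gives about 14 N at most, under the 15 N limit. I eased off before releasing.

**Last checks:**
- **Hang:** the thermometer's top is at z ≈ 0.182 m, as expected for the stop position. It is centred on the bar, upright and facing outward.
- **Hook travel:** the bar sits about 23 mm lower than at the start. That is close to the required 23.2 mm, since how far the slider had already been pushed down at the start is unknown. The firm force jump is the better evidence that it reached the stop.
- **Other items:** the bowl, dish and garlic press show no change in the top view. The basket region had 38 changed pixels. I put this down to noise or the arm's shadow, because the arm never went near the basket, but I did not check it further.
- **Not checked:** I did not measure whether the thermometer was completely still. It looked still in the pictures.

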